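Sniff the valve block's gasket seam with the leak probe

ROBOT

A 6-joint arm with a two-finger parallel gripper is mounted at the origin on the work surface. World frame = base frame: x ahead of the robot, y to its left, z up, the work surface at z = 0. Lengths are in mm, angles in rad, forces in N, time in s.
With the tool pointing down it reaches from about 300 to 1000 mm from the base axis. Payload 5.1 kg.
Tool frame: the origin (TCP) lies at the very end of the fingers, on their centre line; the grasp point (between the pads) lies r.grip_depth behind it (r.grip_depth is the distance from the TCP to the grasp point, in mm); x points along the fingers, y is the direction in which the jaws open and shut, and the axes are right-handed (so a half turn about x gives the same grasp; the last joint's range is limited). The gripper opens to 95 mm and grips with 3 to 60 N. Pads are 20 mm wide; open, the fingers measure 119 mm over their backs; the gripper's body (75 mm by 180 mm) begins 59 mm behind the grasp point.
Start: joints at [-1.218, 0.124, 1.65, -0, 1.367, -0.083], TCP at [274.356, -589.248, 214.656] pointing down, gripper open.
Joint ranges: [-2.61, 2.61], [-1.02, 2.33], [0.03, 2.71], [-1.35, 4.49], [0.32, 2.68], [-2.91, 2.91]. Speed limits (rad/s): [2.57, 2.57, 3.14, 3.14, 3.14, 3.14].

INTERFACE

Orientations are given as a unit quaternion [x, y, z, w].
In Python, from plant import sensors, grab_frame, r gives the robot as it stands.
- The arm moves only by the tool move_arm, never from a script. Its argument "commands" is a list of rows, each an object of numbers: "hand": the closure in counts, from 0 (fully open) to 255 (shut); "tx", "ty", "tz": the shift along the tool's x, y, z in mm; "twist": the turn about the tool's x in degrees. A call has 1 to 5 rows; each row is the pose to reach, as a shift and turn from the pose commanded when the call began, along the tool's axes at that moment; what a row does not reach only later rows make up. A row lasts 1/10 s, in which the tool goes at most 50 mm and 8.59 degrees, less where a joint would pass 70% of its speed; a pose out of reach is approached as far as the arm can. A call with a gripper value outside its range is refused whole. The fingers move at their own pace and stop on an object; "squeeze" is the grip in N (left out, the last holds). Time passes only in rows, so rows that repeat a pose let the fingers close. It gives the time, the measured TCP pose, the force and the opening at its end, in the units of the state.
- sensors.read_state(): the state, without advancing time (a new reading comes with each control period).
- grab_frame(name): name is "side" or "top"; returns a dict with "color" (420x560x3 uint8, red, green, blue), "camera_matrix" (3x3 intrinsics, pixels), "rvec" (rotation vector, rad) and "tvec" (3), from world to camera coordinates, as OpenCV has them. Camera axes: x right, y down, z forward; pixel columns grow to the right and rows downward; lengths in mm; the calibration is good to about 2 mm. A picture is of the moment at which its call begins. There is no depth.
- r.job_done(): hands the job in, once; it reports no verdict.
The state is a dict: "clock": time; "joint_pos": joint angles; "qvel": joint speeds; "tau": joint torques, N m; "tool_pos": TCP position; "orientation": TCP orientation; "ft_force": force on the tool from outside, world axes, zero at the start; "wrist_torque": the same for the moment, N m; "width": finger opening in mm.
Only numpy, scipy, OpenCV 4.12 (cv2) and the standard library are available. Lean on these libraries where they do the work, as an engineer would, in place of code of your own. Each camera call takes 0.05 s, during which the arm holds its last target. There are 200 camera calls.

TASK

Take the blue-handled leak probe from its stand and, holding it upright, run its tip slowly (about 3 cm per second or less) along the orange gasket seam on top of the grey valve block, from the green dot round the corner to the black dot, keeping the tip on the seam or within a centimetre above it all the way and not pressing hard on the block. Then hang the probe upright in the hole it came from and let go, leaving the red-handled scriber where it is.

Things in the scene. Friction and masses are not known exactly. Their poses are not given: they have to be found in the camera images.
- probe: Leak probe, loose, 120 g, round about its z axis, hanging upright in one stand hole. Origin at the very tip (lowest point), z up along it. Black tip and 12 mm diameter steel stem 0 to 70 mm, black collar 52 mm diameter 70 to 76 mm, BLUE handle with white band, 24 mm diameter, 76 to 150 mm (top): grip the handle. It hangs by its collar, the stem loose in a 34 mm hole, tip 15 mm above the counter.
- stand: Tool stand, fixed, 90 mm (x) by 230 mm (y), 85 mm high, dark base with aluminium top plate 8 mm thick, upper face at z = 85 mm. Two 34 mm round through holes at x = 0, y = +55 and -55 mm; probe in one, scriber in the other. Origin at the centre of its underside, z up.
- manifold: Valve block, fixed, grey, 180 (x) by 140 (y) by 45 mm high, origin at the centre of its underside, z up. On its flat top (z = 45) a 8 mm wide orange gasket seam, 1 mm proud, edges a bright cover plate. Path in its frame, mm: green dot (start) x -75, y 30; straight to the corner x 45, y 30; straight to the black dot (end) x 45, y -60. Dots 18 mm wide. Cover bolts 3 mm proud, 19+ mm off the path.
- scriber: Scriber, a bystander, loose, same shape, size and origin (at its tip) as the probe but with a RED handle with a black band; it hangs in the other hole of the stand, 110 mm from the probe.
Mind the look-alikes: they are no part of the job. What is shaped like the probe but turquoise is not meant. There is more than one size of the manifold; the one meant has the size given above.

How it is judged (in metres and radians):
On the way, in this order (a step that is already met when the one before it is completed fails the run):
1. the probe's tip is at the green dot (within 12 mm to either side, at most 15 mm above it, slower than 80 mm/s, upright within 20 degrees, for 0.2 s) (x of probe in the frame of manifold between -0.087 and -0.063 m and y of probe in the frame of manifold between 0.018 and 0.042 m and z of probe in the frame of manifold between 0.041 and 0.06 m and linear speed of probe below 0.08 m/s and angle between probe's own z axis and vertical below 0.35 rad), for 0.2 s.
2. the probe's tip is 30 mm along the seam (within 12 mm to either side, at most 15 mm above it, slower than 80 mm/s, upright within 20 degrees, for 0.2 s) (x of probe in the frame of manifold between -0.057 and -0.033 m and y of probe in the frame of manifold between 0.018 and 0.042 m and z of probe in the frame of manifold between 0.041 and 0.06 m and linear speed of probe below 0.08 m/s and angle between probe's own z axis and vertical below 0.35 rad), for 0.2 s.
3. the probe's tip is 60 mm along the seam (within 12 mm to either side, at most 15 mm above it, slower than 80 mm/s, upright within 20 degrees, for 0.2 s) (x of probe in the frame of manifold between -0.027 and -0.003 m and y of probe in the frame of manifold between 0.018 and 0.042 m and z of probe in the frame of manifold between 0.041 and 0.06 m and linear speed of probe below 0.08 m/s and angle between probe's own z axis and vertical below 0.35 rad), for 0.2 s.
4. the probe's tip is 90 mm along the seam (within 12 mm to either side, at most 15 mm above it, slower than 80 mm/s, upright within 20 degrees, for 0.2 s) (x of probe in the frame of manifold between 0.003 and 0.027 m and y of probe in the frame of manifold between 0.018 and 0.042 m and z of probe in the frame of manifold between 0.041 and 0.06 m and linear speed of probe below 0.08 m/s and angle between probe's own z axis and vertical below 0.35 rad), for 0.2 s.
5. the probe's tip is at the corner of the seam (within 12 mm to either side, at most 15 mm above it, slower than 80 mm/s, upright within 20 degrees, for 0.2 s) (x of probe in the frame of manifold between 0.033 and 0.057 m and y of probe in the frame of manifold between 0.018 and 0.042 m and z of probe in the frame of manifold between 0.041 and 0.06 m and linear speed of probe below 0.08 m/s and angle between probe's own z axis and vertical below 0.35 rad), for 0.2 s.
6. the probe's tip is 30 mm past the corner (within 12 mm to either side, at most 15 mm above it, slower than 80 mm/s, upright within 20 degrees, for 0.2 s) (x of probe in the frame of manifold between 0.033 and 0.057 m and y of probe in the frame of manifold between -0.012 and 0.012 m and z of probe in the frame of manifold between 0.041 and 0.06 m and linear speed of probe below 0.08 m/s and angle between probe's own z axis and vertical below 0.35 rad), for 0.2 s.
7. the probe's tip is 60 mm past the corner (within 12 mm to either side, at most 15 mm above it, slower than 80 mm/s, upright within 20 degrees, for 0.2 s) (x of probe in the frame of manifold between 0.033 and 0.057 m and y of probe in the frame of manifold between -0.042 and -0.018 m and z of probe in the frame of manifold between 0.041 and 0.06 m and linear speed of probe below 0.08 m/s and angle between probe's own z axis and vertical below 0.35 rad), for 0.2 s.
8. the probe's tip is at the black dot (within 12 mm to either side, at most 15 mm above it, slower than 80 mm/s, upright within 20 degrees, for 0.2 s) (x of probe in the frame of manifold between 0.033 and 0.057 m and y of probe in the frame of manifold between -0.072 and -0.048 m and z of probe in the frame of manifold between 0.041 and 0.06 m and linear speed of probe below 0.08 m/s and angle between probe's own z axis and vertical below 0.35 rad), for 0.2 s.
At the end, for the whole second after the job is handed in: The probe hangs at rest in the hole it came from (tip within 18 mm of where it first was, upright within 10 degrees), released, with the scriber within 25 mm of where it was (distance of probe from where it was at the start of the episode below 0.018 m and angle between probe's own z axis and vertical below 0.175 rad and linear speed of probe below 0.03 m/s and distance of scriber from where it was at the start of the episode below 0.025 m); the robot touches nothing.
It fails at once if the scriber is moved by more than 25 mm (distance of scriber from where it was at the start of the episode above 0.025 m).
It fails at once if the probe presses on the block with more than 25 N (contact force between probe and manifold above 25 N).
It also fails if it takes over 72 s, if anything falls off the work surface, if the arm or the gripper's body presses on something with over 40 N, if the wrist force passes 120 N, or if a joint passes its speed limit or range.

## Working session

There is one attempt and no reset: what is moved stays moved. The work goes in short steps, Python scripts to look and compute and a tool call to move; the robot and the scene stay as the last step left them, time stands still between calls to the robot, and variables do not carry over. Pictures are saved under pics/ and viewed, about 8 in all and at most 12, crops included, and the job is handed in when it is done.

Besides the shell and the picture viewer there is one more tool, called after "Request:" by a JSON object that holds its "op" and its "data". move_arm: Moves the arm, as the interface text tells. Its arguments: {"type":"object","properties":{"commands":{"type":"array"},"squeeze":{"type":"number"}},"required":["commands"]}

```bash
mkdir -p pics; ls
cat > h.py <<'E'
import numpy as np, cv2, pickle
from plant import sensors, grab_frame, r
def snap(n,tag):
    f=grab_frame(n); cv2.imwrite(f'pics/{tag}.png',f['color'][:,:,::-1]); pickle.dump(f,open(f'pics/{tag}.pkl','wb')); return f
def px(f,p): return cv2.projectPoints(np.float64(p).reshape(-1,1,3),np.float64(f['rvec']),np.float64(f['tvec']),f['camera_matrix'],None)[0][:,0]
def atz(f,uv,z):
    R=cv2.Rodrigues(np.float64(f['rvec']))[0]; t=np.float64(f['tvec']).ravel(); c=-R.T@t
    uv=np.float64(uv).reshape(-1,2); d=(np.linalg.inv(f['camera_matrix'])@np.c_[uv,np.ones(len(uv))].T).T@R
    return c+d*((z-c[2])/d[:,2])[:,None]
E
python3 - <<'E'
from h import *
snap('top','t0');snap('side','s0');print(sensors.read_state(),r.grip_depth)
E
```

```text
pics
{'clock': 0.1, 'joint_pos': array([-1.21762954e+00,  1.24409263e-01,  1.65152697e+00,  4.42522387e-06,
        1.36751145e+00, -8.26225597e-02]), 'qvel': array([-0.00092375, -0.00095274, -0.00187227,  0.00072825, -0.0002045 ,
       -0.0001437 ]), 'tau': array([ 4.49214840e-04, -4.18879616e+01, -3.61096895e+01,  7.77369621e-02,
        4.61696181e-02, -6.32317665e-05]), 'tool_pos': array([ 274.14194134, -588.72032267,  213.53598435]), 'orientation': array([-0.69029989, -0.15350819,  0.69047375, -0.15220805]), 'ft_force': array([-0.10011772, -0.45303849,  0.48077331]), 'wrist_torque': array([ 0.0373513 , -0.00946254, -0.00276133]), 'width': 94.68435443475204} 18.8
```

View pics/t0.png

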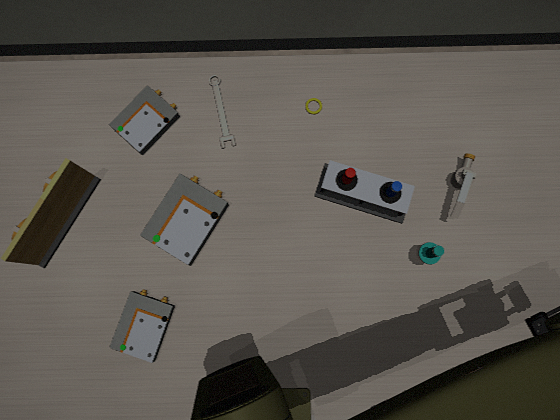

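View pics/s0.png

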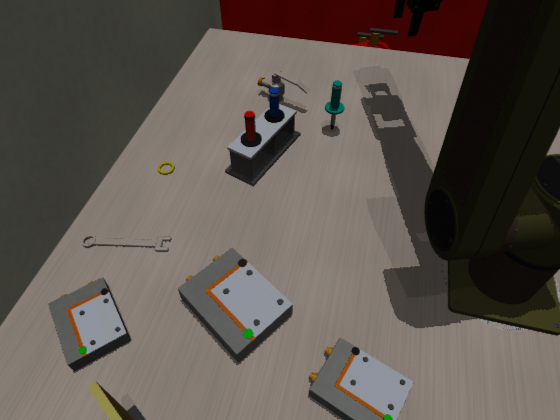

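The top view shows the stand with red at (349,173) and blue at (396,187), a turquoise look-alike at (431,253), and three blocks. The middle block is the largest, with its green dot at (155,239), corner near (185,197) and black dot at (214,215). The side view agrees. Next I'll measure.

Run:
```python
from h import *
from scipy.optimize import least_squares
ft,fs=[pickle.load(open(f'pics/{n}.pkl','rb')) for n in('t0','s0')]
def cents(f,lo,hi,amin=8):
    hsv=cv2.cvtColor(f['color'],cv2.COLOR_RGB2HSV);m=cv2.inRange(hsv,lo,hi)
    n,_,s,c=cv2.connectedComponentsWithStats(m);return [(c[i].round(1),s[i]) for i in range(1,n) if s[i][4]>=amin],m
for nm,f in(('top',ft),('side',fs)):
    print(nm,'green',[(c,s[4],atz(f,c,46)[0][:2].round(1)) for c,s in cents(f,(50,150,80),(70,255,255))[0]])
    print(nm,'orange',[(c,s[4],s[:4]) for c,s in cents(f,(5,150,120),(18,255,255))[0]])
    print(nm,'blue',[(c,s[4],s[:4]) for c,s in cents(f,(105,140,50),(125,255,255))[0]])
    print(nm,'red',[(c,s[4],s[:4]) for c,s in cents(f,(0,180,80),(4,255,255))[0]])
for n,uv in dict(mid=[(155,239),(185,197),(214,215)],up=[(119,129),(146,101),(166,120)],low=[(123,348),(132,309),(165,318)]).items():
    P=atz(ft,uv,46)[:,:2];print(n,P.round(0).tolist(),np.linalg.norm(np.diff(P,axis=0),axis=1).round(1))
# stand outline in top: plate corners
g=ft['color'].astype(int); m=((g.min(2)>135)&(g.max(2)-g.min(2)<45)).astype(np.uint8); m[:,:310]=0;m[:,420:]=0;m[:150]=0;m[230:]=0
hsv=cv2.cvtColor(ft['color'],cv2.COLOR_RGB2HSV);print('hsv plate',hsv[180,325],hsv[195,370],'table',hsv[140,370])
a=cv2.resize(ft['color'][150:230,300:420],None,fx=6,fy=6,interpolation=2)
b=cv2.resize(ft['color'][165:275,130:240],None,fx=5,fy=5,interpolation=2)
a=cv2.resize(a,(550,367));cv2.imwrite('pics/crop1.png',cv2.resize(np.vstack([a[:,:],]),(800,534))[:,:,::-1]);cv2.imwrite('pics/crop2.png',b[:,:,::-1])
```

```text
top green [(array([120., 128.]), np.int32(21), array([742.8, 358.5])), (array([156.1, 237.9]), np.int32(39), array([464.5, 262.1])), (array([122.4, 346.8]), np.int32(26), array([208.6, 336.5]))]
top orange [(array([160.5, 114.8]), np.int32(8), array([158, 112,   6,   6], dtype=int32)), (array([182.3, 198. ]), np.int32(10), array([180, 196,   5,   5], dtype=int32)), (array([198. , 205.2]), np.int32(49), array([186, 197,  25,  17], dtype=int32)), (array([171.5, 214. ]), np.int32(26), array([166, 205,  12,  17], dtype=int32)), (array([160. , 232.1]), np.int32(9), array([158, 230,   5,   5], dtype=int32)), (array([142.5, 310.5]), np.int32(10), array([138, 309,  10,   4], dtype=int32))]
top blue [(array([396.4, 185.7]), np.int32(81), array([392, 181,  10,  10], dtype=int32))]
top red [(array([349.9, 172.2]), np.int32(75), array([345, 168,  10,  10], dtype=int32))]
side green [(array([247.6, 333.1]), np.int32(72), array([464.3, 261.9])), (array([ 82.2, 349.7]), np.int32(44), array([739.5, 364.3])), (array([387.6, 417.3]), np.int32(36), array([209.2, 339.5]))]
side orange [(array([215.4, 25
[... 610 characters left out ...]
  5], dtype=int32))]
side blue [(array([273.5,  90.2]), np.int32(50), array([269,  88,  10,   6], dtype=int32))]
side red [(array([363. ,  43.4]), np.int32(61), array([352,  40,  20,   7], dtype=int32)), (array([383.8,  44.5]), np.int32(39), array([379,  41,  11,   8], dtype=int32)), (array([376.8,  46.5]), np.int32(11), array([374,  46,   7,   2], dtype=int32)), (array([249. , 113.7]), np.int32(46), array([245, 111,   9,   6], dtype=int32))]
mid [[462.0, 265.0], [564.0, 193.0], [518.0, 122.0]] [124.8  84.8]
up [[740.0, 361.0], [812.0, 295.0], [761.0, 243.0]] [97.8 72.5]
low [[206.0, 335.0], [296.0, 316.0], [274.0, 237.0]] [91.9 82.1]
hsv plate [103  18 131] [105  16 129] table [ 12  33 116]
```

View pics/crop1.png

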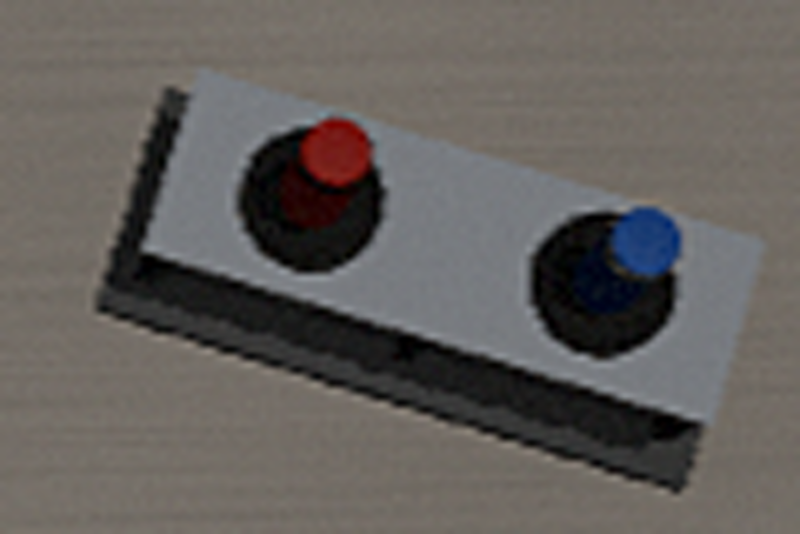

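View pics/crop2.png

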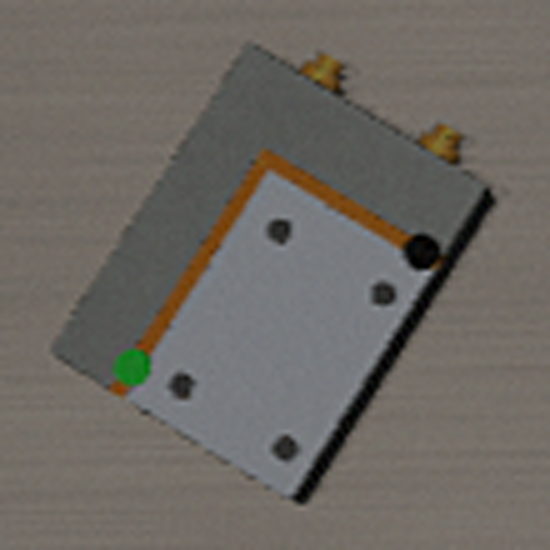

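```bash
cat > fit.py <<'E'
from h import *
from scipy.optimize import least_squares
ft,fs=[pickle.load(open(f'pics/{n}.pkl','rb')) for n in('t0','s0')]
def fit(L,obs,f,x0,rob=1):
    L=np.float64(L)
    def W(p): c,s=np.cos(p[2]),np.sin(p[2]); return np.c_[p[0]+c*L[:,0]-s*L[:,1],p[1]+s*L[:,0]+c*L[:,1],L[:,2]]
    o=least_squares(lambda p:(px(f,W(p))-obs).ravel(),x0,x_scale=[10,10,.1],loss='soft_l1');return o.x,(px(f,W(o.x))-obs).round(1).tolist(),W(o.x)
u=lambda a,s,o:(np.float64(a)+.5)/s-.5+np.float64(o)
ob=u([(132,367),(264,160),(422,251),(250,45),(490,190),(300,495),(55,352)],5,(130,165))
L=[(-75,30,46),(45,30,46),(45,-60,46),(90,70,45),(90,-70,45),(-90,-70,45),(-90,70,45)]
x,res,W=fit(L,ob,ft,[510,190,-.6]);print('man',x.round(3),res);print(W[:3].round(1))
xs,rs,Ws=fit(L[:3],np.float64([(247.6,333.1),(207,294),(243,263)]),fs,x);print('man side',xs.round(3),rs)
ob=u([(203,68),(762,240),(705,422),(143,252),(312,198),(604,284),(645,241),(337,151)],800/120,(300,150))
L=[(45,115,85),(45,-115,85),(-45,-115,85),(-45,115,85),(0,55,91),(0,-55,91),(0,-55,165),(0,55,165)]
x,res,W=fit(L,ob,ft,[570,-240,-.3]);print('stand',x.round(3),res);print(W[4:].round(1))
print('probe top from blob',atz(ft,(396.4,185.7),165),'red',atz(ft,(349.9,172.2),165))
print('side blob px of probe top',px(fs,W[6:]))
E
python3 fit.py
```

```text
man [511.566 195.416  -0.553] [[0.8, 0.3], [0.8, -0.2], [0.4, 0.1], [-0.2, -0.7], [-0.0, -1.2], [-1.2, 1.3], [-0.8, 0.3]]
[[463.5 260.3  46. ]
 [565.6 197.3  46. ]
 [518.4 120.7  46. ]]
man side [510.801 198.144  -0.559] [[0.4, 0.9], [0.1, -3.3], [-0.7, 0.2]]
stand [ 5.7514e+02 -2.4861e+02 -3.5100e-01] [[-2.3, -6.4], [6.1, -1.4], [3.4, 6.8], [-5.3, 0.9], [-0.4, -1.0], [0.3, 1.0], [0.6, 1.3], [-0.5, -1.0]]
[[ 594.1 -197.    91. ]
 [ 556.2 -300.3   91. ]
 [ 556.2 -300.3  165. ]
 [ 594.1 -197.   165. ]]
probe top from blob [[ 559.16138793 -299.33039341  165.        ]] red [[ 591.7156845  -197.51497983  165.        ]]
side blob px of probe top [[275.01675045  89.89250925]
 [248.05173779 113.50357091]]
```

```bash
cat >> fit.py <<'E'
print('-----')
def dark(f,c,rad=9):
    g=cv2.cvtColor(f['color'],cv2.COLOR_RGB2GRAY).astype(float);c=np.float64(c)
    yy,xx=np.mgrid[:g.shape[0],:g.shape[1]];m=(np.hypot(xx-c[0],yy-c[1])<rad)&(g<35);return np.array([xx[m].mean(),yy[m].mean()]),m.sum()
bt=dark(ft,(213.9,214.7),5);bs=dark(fs,(243,263),6);print(bt,bs,atz(ft,bt[0],46),atz(fs,bs[0],46))
Lm=np.float64([(-75,30),(45,30),(45,-60)])
G=np.mean([atz(ft,(156.1,237.9),46)[0],atz(fs,(247.6,333.1),46)[0]],0)[:2]
B=np.mean([atz(ft,bt[0],46)[0],atz(fs,bs[0],46)[0]],0)[:2]
d=B-G; l=Lm[2]-Lm[0]; th=np.arctan2(d[1],d[0])-np.arctan2(l[1],l[0]);R=np.array([[np.cos(th),-np.sin(th)],[np.sin(th),np.cos(th)]])
M=(G+B)/2; C=M+R@(Lm[1]-(Lm[0]+Lm[2])/2)
print('G',G,'C',C,'B',B,'dist',np.linalg.norm(d),'exp 150 th',th, 'C px top',px(ft,[*C,46]),'side',px(fs,[*C,46]))
from scipy.spatial.transform import Rotation as Ro
s=sensors.read_state();A=Ro.from_quat(s['orientation']).as_matrix();print(A.round(4),s['tool_pos'])
E
python3 fit.py | sed -n '/-----/,$p'
```

```text
-----
(array([214.28947368, 215.05263158]), np.int64(38)) (array([241.775, 262.6  ]), np.int64(40)) [[518.06068865 120.92667809  46.        ]] [[518.6270888  122.29089821  46.        ]]
G [464.41167353 261.98697736] C [566.11952298 198.01656624] B [518.34388872 121.60878815] dist 150.38191327484122 exp 150 th -0.5604900258164948 C px top [[182.96732333 196.19834648]] side [[206.83923126 289.82908125]]
[[-6.000e-04  4.221e-01 -9.065e-01]
 [ 1.700e-03 -9.065e-01 -4.221e-01]
 [-1.000e+00 -1.800e-03 -2.000e-04]] [ 274.14194134 -588.72032267  213.53598435]
```

Request:
{"op": "move_arm", "data": {"commands": [{"ty": -7, "tz": -19, "hand": 0}, {"ty": -21, "tz": -56, "hand": 0}, {"ty": -37, "tz": -98, "hand": 0}, {"ty": -53, "tz": -140, "hand": 0}, {"ty": -69, "tz": -183, "hand": 0}], "squeeze": 25}}

```text
invalid input at $.commands[0]: expected keys hand, tx, ty, tz, twist
```

Request:
{"op": "move_arm", "data": {"commands": [{"ty": -15, "tz": -40}, {"ty": -30, "tz": -80}, {"ty": -45, "tz": -120}, {"ty": -60, "tz": -160}, {"ty": -70, "tz": -187}]}}

```text
invalid input at $.commands[0]: expected keys hand, tx, ty, tz, twist
```

Request:
{"op": "move_arm", "data": {"commands": [{"ty": -4, "tz": -10}, {"ty": -4, "tz": -10}, {"ty": -4, "tz": -10}, {"ty": -4, "tz": -10}]}}

```text
invalid input at $.commands[0]: expected keys hand, tx, ty, tz, twist
```

Run:
```python
from h import *
snap('side','s1');f=snap('top','t1');s=sensors.read_state();print(s['tool_pos'],s['joint_pos'].round(2),s['clock'],s['orientation'])
print(px(f,[[*s['tool_pos'][:2],165],[*s['tool_pos'][:2],214]]))
```

```text
[ 274.2062061  -588.88448732  213.85847411] [-1.22  0.12  1.65 -0.    1.37 -0.08] 0.2 [-0.69031465 -0.15332515  0.69045606 -0.15240574]
[[539.44436244 314.57814232]
 [550.64765983 315.48773677]]
```

View pics/s1.png

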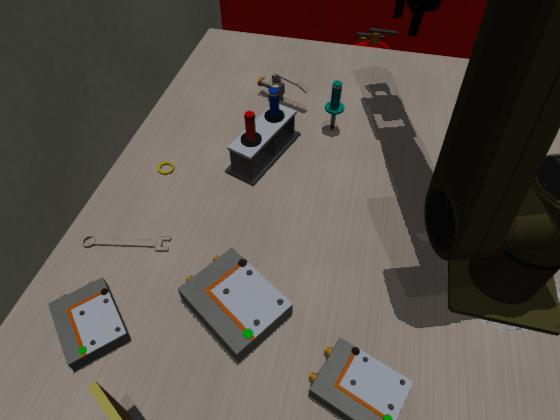

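The move rows were refused because they need all five keys, so nothing moved and the scene is unchanged. I'll send them again with every key.

Request:
{"op": "move_arm", "data": {"commands": [{"hand": 0, "tx": 0, "ty": -7, "tz": -19, "twist": 0}, {"hand": 0, "tx": 0, "ty": -21, "tz": -56, "twist": 0}, {"hand": 0, "tx": 0, "ty": -37, "tz": -98, "twist": 0}, {"hand": 0, "tx": 0, "ty": -53, "tz": -140, "twist": 0}, {"hand": 0, "tx": 0, "ty": -69, "tz": -183, "twist": 0}], "squeeze": 25}}

```text
clock: 0.7
tool_pos: [412.5, -447.2, 214.6]
orientation: [0.691, 0.153, -0.69, 0.153]
ft_force: [0.7, -0.3, 0.2]
width: 95.3
```

Request:
{"op": "move_arm", "data": {"commands": [{"hand": 0, "tx": 0, "ty": -15, "tz": -40, "twist": 0}, {"hand": 0, "tx": 0, "ty": -30, "tz": -80, "twist": 0}, {"hand": 0, "tx": 0, "ty": -45, "tz": -120, "twist": 0}, {"hand": 0, "tx": 0, "ty": -60, "tz": -160, "twist": 0}, {"hand": 0, "tx": 0, "ty": -70, "tz": -187, "twist": 0}]}}

```text
clock: 1.2
tool_pos: [552.9, -303.6, 214.7]
orientation: [0.69, 0.154, -0.69, 0.153]
ft_force: [0.0, -0.3, 0.8]
width: 94.9
```

Request:
{"op": "move_arm", "data": {"commands": [{"hand": 0, "tx": 0, "ty": -4, "tz": -10, "twist": 0}, {"hand": 0, "tx": 0, "ty": -4, "tz": -10, "twist": 0}, {"hand": 0, "tx": 0, "ty": -4, "tz": -10, "twist": 0}, {"hand": 0, "tx": 0, "ty": -4, "tz": -10, "twist": 0}]}}

```text
clock: 1.6
tool_pos: [557.6, -300.1, 214.6]
orientation: [-0.69, -0.152, 0.691, -0.152]
ft_force: [-0.1, 0.5, 0.7]
width: 94.9
```

Run:
```python
from h import *
snap('side','s1');s=sensors.read_state();print(s['tool_pos'],s['joint_pos'].round(2),s['clock'],s['orientation'])
```

```text
[ 557.62642248 -300.21269238  214.65883091] [-0.58  0.09  1.69 -0.    1.36  0.56] 1.65 [-0.69043564 -0.1522184   0.69061202 -0.15226037]
```

View pics/s1.png

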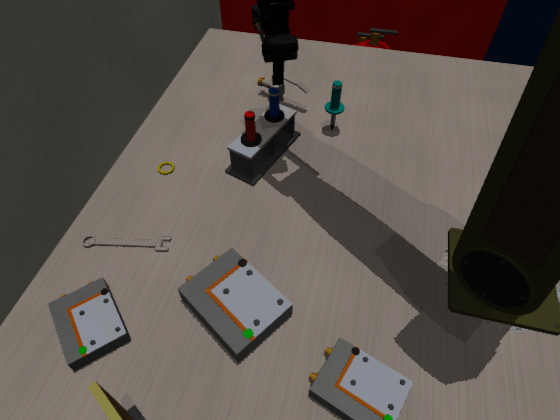

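The gripper at (278,55) is above the blue handle at (274,95). Descend and grip.

Request:
{"op": "move_arm", "data": {"commands": [{"hand": 0, "tx": 25, "ty": 0, "tz": 0, "twist": 0}, {"hand": 0, "tx": 50, "ty": 0, "tz": 0, "twist": 0}, {"hand": 0, "tx": 75, "ty": 0, "tz": 0, "twist": 0}, {"hand": 0, "tx": 98, "ty": 0, "tz": 0, "twist": 0}, {"hand": 0, "tx": 98, "ty": 0, "tz": 0, "twist": 0}]}}

```text
clock: 2.15
tool_pos: [555.4, -298.6, 112.3]
orientation: [-0.689, -0.154, 0.692, -0.15]
ft_force: [0.0, -0.3, 0.2]
width: 95.2
```

Request:
{"op": "move_arm", "data": {"commands": [{"hand": 120, "tx": 0, "ty": 0, "tz": 0, "twist": 0}, {"hand": 160, "tx": 0, "ty": 0, "tz": 0, "twist": 0}, {"hand": 220, "tx": 0, "ty": 0, "tz": 0, "twist": 0}, {"hand": 220, "tx": 0, "ty": 0, "tz": 0, "twist": 0}, {"hand": 220, "tx": 0, "ty": 0, "tz": 0, "twist": 0}], "squeeze": 25}}

```text
clock: 2.65
tool_pos: [558.9, -299.4, 117.6]
orientation: [0.691, 0.153, -0.69, 0.153]
ft_force: [-0.4, -0.1, -0.0]
width: 60.8
```

Request:
{"op": "move_arm", "data": {"commands": [{"hand": 220, "tx": 0, "ty": 0, "tz": 0, "twist": 0}, {"hand": 220, "tx": 0, "ty": 0, "tz": 0, "twist": 0}, {"hand": 220, "tx": 0, "ty": 0, "tz": 0, "twist": 0}, {"hand": 220, "tx": 0, "ty": 0, "tz": 0, "twist": 0}, {"hand": 220, "tx": 0, "ty": 0, "tz": 0, "twist": 0}]}}

```text
clock: 3.15
tool_pos: [558.4, -299.2, 116.5]
orientation: [-0.69, -0.153, 0.69, -0.153]
ft_force: [0.9, -0.5, 0.5]
width: 23.5
```

Request:
{"op": "move_arm", "data": {"commands": [{"hand": 220, "tx": -10, "ty": 0, "tz": 0, "twist": 0}, {"hand": 220, "tx": -30, "ty": 0, "tz": 0, "twist": 0}, {"hand": 220, "tx": -60, "ty": 0, "tz": 0, "twist": 0}, {"hand": 220, "tx": -95, "ty": 0, "tz": 0, "twist": 0}, {"hand": 220, "tx": -130, "ty": 0, "tz": 0, "twist": 0}]}}

```text
clock: 3.65
tool_pos: [558.2, -299.0, 248.1]
orientation: [-0.69, -0.153, 0.691, -0.153]
ft_force: [0.2, -0.3, -1.3]
width: 23.8
```

Request:
{"op": "move_arm", "data": {"commands": [{"hand": 220, "tx": -30, "ty": 0, "tz": 0, "twist": 0}, {"hand": 220, "tx": -50, "ty": 0, "tz": 0, "twist": 0}, {"hand": 220, "tx": -60, "ty": 0, "tz": 0, "twist": 0}, {"hand": 220, "tx": -60, "ty": 0, "tz": 0, "twist": 0}, {"hand": 220, "tx": -60, "ty": 0, "tz": 0, "twist": 0}]}}

```text
clock: 4.15
tool_pos: [558.1, -299.0, 305.4]
orientation: [-0.69, -0.153, 0.691, -0.152]
ft_force: [0.2, 0.5, -1.0]
width: 23.3
```

Run:
```python
from h import *
f=snap('side','s2');s=sensors.read_state();p=s['tool_pos'];print(p,s['width'],s['clock'])
for k in(101.6,):
  e=px(f,[p-[0,0,k],p+[0,0,49]]);print(e)
c=e[0].astype(int);x0,y0=max(c[0]-60,0),max(c[1]-75,0)
cv2.imwrite('pics/s2c.png',cv2.resize(f['color'][y0:y0+100,x0:x0+120],None,fx=6,fy=6)[:,:,::-1]);print(x0,y0)
```

```text
[ 557.85761806 -298.83200177  304.64371131] 23.84193030091055 4.2
[[274.08420863  76.5249225 ]
 [273.44773686  13.81075592]]
214 1
```

View pics/s2c.png

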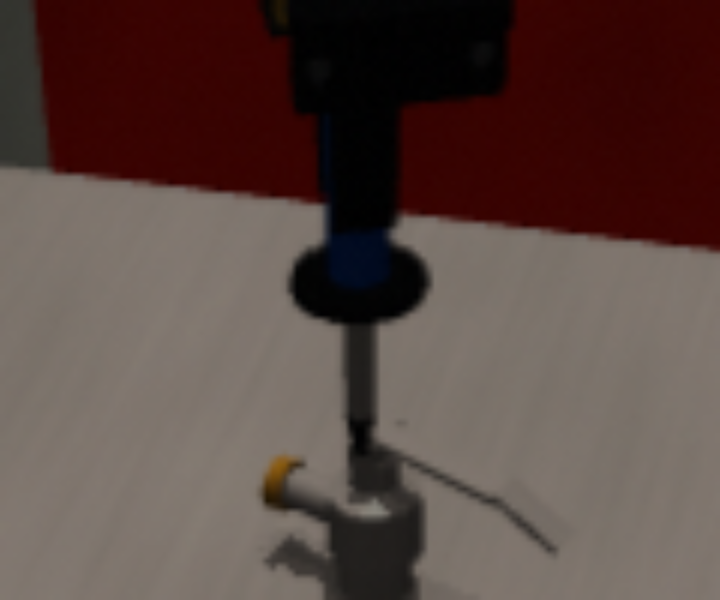

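The probe is held straight. Its tip shows at (274,76), matching the predicted (274.1,76.5). Next is the travel to above the green dot.

Request:
{"op": "move_arm", "data": {"commands": [{"hand": 220, "tx": 0, "ty": -14, "tz": -4, "twist": 0}, {"hand": 220, "tx": 0, "ty": -39, "tz": -11, "twist": 0}, {"hand": 220, "tx": 0, "ty": -72, "tz": -20, "twist": 0}, {"hand": 220, "tx": 0, "ty": -106, "tz": -29, "twist": 0}, {"hand": 220, "tx": 0, "ty": -140, "tz": -39, "twist": 0}]}}

```text
clock: 4.7
tool_pos: [533.6, -153.6, 305.2]
orientation: [-0.69, -0.153, 0.691, -0.152]
ft_force: [0.8, 0.2, -0.5]
width: 23.8
```

Request:
{"op": "move_arm", "data": {"commands": [{"hand": 220, "tx": 0, "ty": -37, "tz": -10, "twist": 0}, {"hand": 220, "tx": 0, "ty": -73, "tz": -20, "twist": 0}, {"hand": 220, "tx": 0, "ty": -110, "tz": -31, "twist": 0}, {"hand": 220, "tx": 0, "ty": -146, "tz": -41, "twist": 0}, {"hand": 220, "tx": 0, "ty": -183, "tz": -51, "twist": 0}]}}

```text
clock: 5.2
tool_pos: [502.2, 33.7, 305.4]
orientation: [-0.69, -0.153, 0.691, -0.153]
ft_force: [-0.6, -0.4, -0.9]
width: 23.6
```

Request:
{"op": "move_arm", "data": {"commands": [{"hand": 220, "tx": 0, "ty": -37, "tz": -10, "twist": 0}, {"hand": 220, "tx": 0, "ty": -73, "tz": -20, "twist": 0}, {"hand": 220, "tx": 0, "ty": -110, "tz": -31, "twist": 0}, {"hand": 220, "tx": 0, "ty": -146, "tz": -41, "twist": 0}, {"hand": 220, "tx": 0, "ty": -183, "tz": -51, "twist": 0}]}}

```text
clock: 5.7
tool_pos: [471.0, 220.8, 305.5]
orientation: [-0.69, -0.153, 0.691, -0.153]
ft_force: [1.2, -0.8, -0.6]
width: 23.7
```

Request:
{"op": "move_arm", "data": {"commands": [{"hand": 220, "tx": 0, "ty": -24, "tz": -7, "twist": 0}, {"hand": 220, "tx": 0, "ty": -38, "tz": -10, "twist": 0}, {"hand": 220, "tx": 0, "ty": -42, "tz": -11, "twist": 0}, {"hand": 220, "tx": 0, "ty": -42, "tz": -11, "twist": 0}, {"hand": 220, "tx": 0, "ty": -42, "tz": -11, "twist": 0}]}}

```text
clock: 6.2
tool_pos: [465.0, 260.9, 306.5]
orientation: [-0.69, -0.152, 0.691, -0.153]
ft_force: [-0.8, 0.1, -0.6]
width: 23.8
```

Request:
{"op": "move_arm", "data": {"commands": [{"hand": 220, "tx": 0, "ty": 0, "tz": 0, "twist": 0}, {"hand": 220, "tx": 0, "ty": 0, "tz": 0, "twist": 0}, {"hand": 220, "tx": 0, "ty": 0, "tz": 0, "twist": 0}]}}

```text
clock: 6.5
tool_pos: [465.2, 261.2, 306.7]
orientation: [0.691, 0.152, -0.69, 0.152]
ft_force: [0.2, -0.3, -0.7]
width: 23.7
```

Request:
{"op": "move_arm", "data": {"commands": [{"hand": 220, "tx": 25, "ty": 0, "tz": 0, "twist": 0}, {"hand": 220, "tx": 55, "ty": 0, "tz": 0, "twist": 0}, {"hand": 220, "tx": 85, "ty": 0, "tz": 0, "twist": 0}, {"hand": 220, "tx": 110, "ty": 0, "tz": 0, "twist": 0}, {"hand": 220, "tx": 125, "ty": 0, "tz": 0, "twist": 0}]}}

```text
clock: 7.0
tool_pos: [463.9, 261.0, 179.1]
orientation: [-0.689, -0.152, 0.692, -0.153]
ft_force: [0.0, 0.9, -1.6]
width: 23.2
```

Request:
{"op": "move_arm", "data": {"commands": [{"hand": 220, "tx": 6, "ty": 0, "tz": 0, "twist": 0}, {"hand": 220, "tx": 10, "ty": 0, "tz": 0, "twist": 0}, {"hand": 220, "tx": 10, "ty": 0, "tz": 0, "twist": 0}, {"hand": 220, "tx": 10, "ty": 0, "tz": 0, "twist": 0}]}}

```text
clock: 7.4
tool_pos: [465.8, 262.1, 173.1]
orientation: [0.691, 0.153, -0.69, 0.153]
ft_force: [0.2, -1.3, -0.9]
width: 23.7
```

Run:
```python
from h import *
f=snap('side','s3');s=sensors.read_state();p=s['tool_pos'];print(p,s['width'],s['clock'],s['joint_pos'].round(2))
print(px(f,[p-[0,0,101.6],[464.4,262,46],[p[0],p[1],46]]))
cv2.imwrite('pics/s3c.png',cv2.resize(f['color'][220:360,160:320],None,fx=4,fy=4)[:,:,::-1])
```

```text
[465.71069707 262.08840681 173.12346951] 23.80407933036054 7.45 [ 0.41 -0.1   1.95  0.    1.29  1.55]
[[245.97172052 327.1112178 ]
 [247.53097681 333.13565311]
 [246.82177668 333.00720303]]
```

View pics/s3c.png

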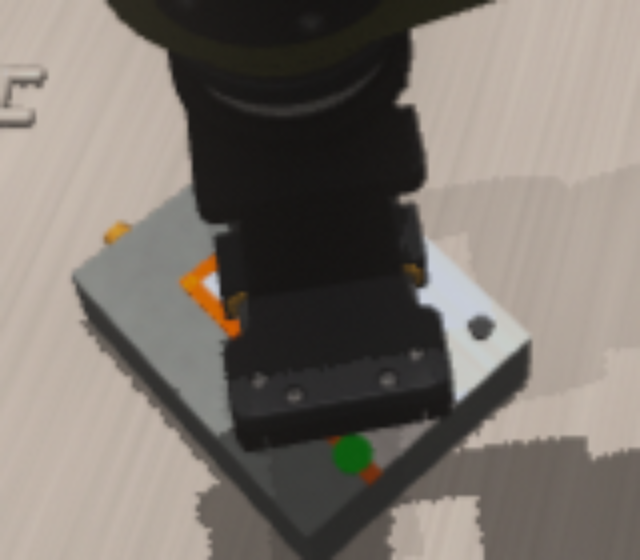

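The green dot shows at crop (352,453), with the tip hidden behind the gripper just above it. Pose and projection agree to about 1 mm, so I'll lower to about 5 mm above the seam.

Request:
{"op": "move_arm", "data": {"commands": [{"hand": 220, "tx": 4, "ty": 0, "tz": 0, "twist": 0}, {"hand": 220, "tx": 9, "ty": 0, "tz": 0, "twist": 0}, {"hand": 220, "tx": 14, "ty": 0, "tz": 0, "twist": 0}, {"hand": 220, "tx": 18, "ty": 0, "tz": 0, "twist": 0}, {"hand": 220, "tx": 19, "ty": 0, "tz": 0, "twist": 0}]}}

```text
clock: 7.95
tool_pos: [464.4, 261.5, 151.6]
orientation: [-0.69, -0.153, 0.691, -0.153]
ft_force: [0.7, -0.5, -0.7]
width: 23.9
```

Request:
{"op": "move_arm", "data": {"commands": [{"hand": 220, "tx": 0, "ty": 0, "tz": 0, "twist": 0}, {"hand": 220, "tx": 0, "ty": 0, "tz": 0, "twist": 0}, {"hand": 220, "tx": 0, "ty": 0, "tz": 0, "twist": 0}, {"hand": 220, "tx": 0, "ty": 0, "tz": 0, "twist": 0}, {"hand": 220, "tx": 0, "ty": 0, "tz": 0, "twist": 0}]}}

```text
clock: 8.45
tool_pos: [465.0, 261.8, 152.9]
orientation: [0.691, 0.153, -0.69, 0.153]
ft_force: [-0.2, -0.8, -0.2]
width: 24.1
```

Run:
```python
from h import *
a=[]
for n in range(4):
    f=grab_frame('top' if n else 'side')
    if n==0: fs=f
    a.append(sensors.read_state()['tool_pos'])
p=np.mean(a,0);print(np.round(a,1),p, px(fs,[p-[0,0,101.6]]),px(f,[p-[0,0,101.6]]))
cv2.imwrite('pics/s4c.png',np.hstack([cv2.resize(x,None,fx=5,fy=5) for x in(fs['color'][290:360,205:285],f['color'][195:265,115:195])])[:,:,::-1])
```

```text
[[465.  261.8 152.8]
 [465.  261.8 152.8]
 [465.  261.8 152.8]
 [465.  261.8 152.7]] [464.98143002 261.75729964 152.75288307] [[247.09561372 331.76713469]] [[155.7242179  237.48968926]]
```

View pics/s4c.png

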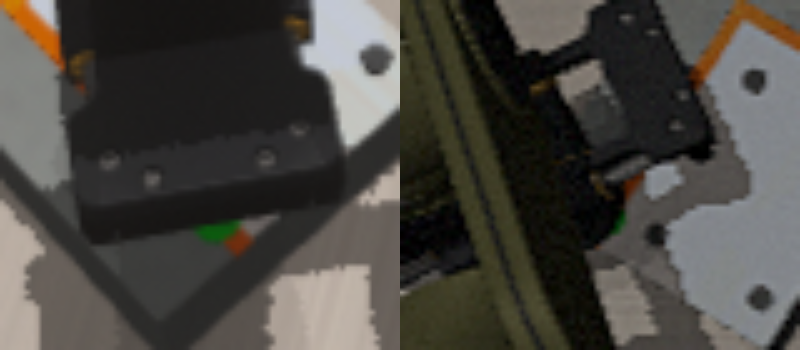

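The pose matches the dot and the tip is at about 51 mm, so the first leg can start. It runs 120 mm at about 3 cm/s.

Request:
{"op": "move_arm", "data": {"commands": [{"hand": 220, "tx": 0, "ty": 2.5, "tz": -1.6, "twist": 0}, {"hand": 220, "tx": 0, "ty": 5, "tz": -3.2, "twist": 0}, {"hand": 220, "tx": 0, "ty": 7.5, "tz": -4.8, "twist": 0}, {"hand": 220, "tx": 0, "ty": 10, "tz": -6.4, "twist": 0}, {"hand": 220, "tx": 0, "ty": 12.5, "tz": -8, "twist": 0}]}}

```text
clock: 9.15
tool_pos: [477.7, 253.6, 152.6]
orientation: [0.69, 0.153, -0.69, 0.153]
ft_force: [-0.3, -0.3, -0.8]
width: 23.8
```

Request:
{"op": "move_arm", "data": {"commands": [{"hand": 220, "tx": 0, "ty": 2.5, "tz": -1.6, "twist": 0}, {"hand": 220, "tx": 0, "ty": 5, "tz": -3.2, "twist": 0}, {"hand": 220, "tx": 0, "ty": 7.5, "tz": -4.8, "twist": 0}, {"hand": 220, "tx": 0, "ty": 10, "tz": -6.4, "twist": 0}, {"hand": 220, "tx": 0, "ty": 12.5, "tz": -8, "twist": 0}]}}

```text
clock: 9.65
tool_pos: [490.2, 245.7, 152.7]
orientation: [0.69, 0.153, -0.69, 0.153]
ft_force: [-0.7, -0.2, -0.8]
width: 23.7
```

Request:
{"op": "move_arm", "data": {"commands": [{"hand": 220, "tx": 0, "ty": 2.5, "tz": -1.6, "twist": 0}, {"hand": 220, "tx": 0, "ty": 5, "tz": -3.2, "twist": 0}, {"hand": 220, "tx": 0, "ty": 7.5, "tz": -4.8, "twist": 0}, {"hand": 220, "tx": 0, "ty": 10, "tz": -6.4, "twist": 0}, {"hand": 220, "tx": 0, "ty": 12.5, "tz": -8, "twist": 0}]}}

```text
clock: 10.15
tool_pos: [502.7, 237.7, 152.7]
orientation: [0.69, 0.153, -0.69, 0.153]
ft_force: [-0.6, -0.1, -0.6]
width: 23.8
```

Request:
{"op": "move_arm", "data": {"commands": [{"hand": 220, "tx": 0, "ty": 2.5, "tz": -1.6, "twist": 0}, {"hand": 220, "tx": 0, "ty": 5, "tz": -3.2, "twist": 0}, {"hand": 220, "tx": 0, "ty": 7.5, "tz": -4.8, "twist": 0}, {"hand": 220, "tx": 0, "ty": 10, "tz": -6.4, "twist": 0}, {"hand": 220, "tx": 0, "ty": 12.5, "tz": -8, "twist": 0}]}}

```text
clock: 10.65
tool_pos: [515.2, 229.8, 152.6]
orientation: [-0.69, -0.153, 0.69, -0.153]
ft_force: [0.5, -0.7, -1.0]
width: 23.6
```

Request:
{"op": "move_arm", "data": {"commands": [{"hand": 220, "tx": 0, "ty": 2.5, "tz": -1.6, "twist": 0}, {"hand": 220, "tx": 0, "ty": 5, "tz": -3.2, "twist": 0}, {"hand": 220, "tx": 0, "ty": 7.5, "tz": -4.8, "twist": 0}, {"hand": 220, "tx": 0, "ty": 10, "tz": -6.4, "twist": 0}, {"hand": 220, "tx": 0, "ty": 12.5, "tz": -8, "twist": 0}]}}

```text
clock: 11.15
tool_pos: [527.8, 221.8, 152.6]
orientation: [-0.69, -0.153, 0.69, -0.153]
ft_force: [-0.0, 0.6, -0.9]
width: 23.8
```

Request:
{"op": "move_arm", "data": {"commands": [{"hand": 220, "tx": 0, "ty": 2.5, "tz": -1.6, "twist": 0}, {"hand": 220, "tx": 0, "ty": 5, "tz": -3.2, "twist": 0}, {"hand": 220, "tx": 0, "ty": 7.5, "tz": -4.8, "twist": 0}, {"hand": 220, "tx": 0, "ty": 10, "tz": -6.4, "twist": 0}, {"hand": 220, "tx": 0, "ty": 12.5, "tz": -8, "twist": 0}]}}

```text
clock: 11.65
tool_pos: [540.3, 213.9, 152.6]
orientation: [-0.69, -0.153, 0.69, -0.153]
ft_force: [-0.3, 0.6, -0.5]
width: 23.7
```

Request:
{"op": "move_arm", "data": {"commands": [{"hand": 220, "tx": 0, "ty": 2.5, "tz": -1.6, "twist": 0}, {"hand": 220, "tx": 0, "ty": 5, "tz": -3.2, "twist": 0}, {"hand": 220, "tx": 0, "ty": 7.5, "tz": -4.8, "twist": 0}, {"hand": 220, "tx": 0, "ty": 10, "tz": -6.4, "twist": 0}, {"hand": 220, "tx": 0, "ty": 12.5, "tz": -8, "twist": 0}]}}

```text
clock: 12.15
tool_pos: [552.9, 205.9, 152.7]
orientation: [0.69, 0.153, -0.69, 0.153]
ft_force: [0.4, 0.6, -2.0]
width: 23.8
```

Request:
{"op": "move_arm", "data": {"commands": [{"hand": 220, "tx": 0, "ty": 2.5, "tz": -1.6, "twist": 0}, {"hand": 220, "tx": 0, "ty": 5, "tz": -3.2, "twist": 0}, {"hand": 220, "tx": 0, "ty": 7.5, "tz": -4.8, "twist": 0}, {"hand": 220, "tx": 0, "ty": 10, "tz": -6.4, "twist": 0}, {"hand": 220, "tx": 0, "ty": 12.5, "tz": -8.2, "twist": 0}]}}

```text
clock: 12.65
tool_pos: [565.6, 198.1, 152.7]
orientation: [0.69, 0.153, -0.69, 0.153]
ft_force: [0.6, 0.8, -1.5]
width: 23.5
```

Request:
{"op": "move_arm", "data": {"commands": [{"hand": 220, "tx": 0, "ty": 0.5, "tz": -0.5, "twist": 0}, {"hand": 220, "tx": 0, "ty": 0.5, "tz": -0.5, "twist": 0}, {"hand": 220, "tx": 0, "ty": 0.5, "tz": -0.5, "twist": 0}]}}

```text
clock: 12.95
tool_pos: [566.0, 198.0, 152.6]
orientation: [-0.69, -0.153, 0.69, -0.153]
ft_force: [-0.1, 0.2, -1.3]
width: 23.5
```

At the corner: measured (566.0,198.0), expected (566.1,198.0). Second leg.

Request:
{"op": "move_arm", "data": {"commands": [{"hand": 220, "tx": 0, "ty": 1.6, "tz": 2.5, "twist": 0}, {"hand": 220, "tx": 0, "ty": 3.2, "tz": 5, "twist": 0}, {"hand": 220, "tx": 0, "ty": 4.9, "tz": 7.5, "twist": 0}, {"hand": 220, "tx": 0, "ty": 6.5, "tz": 10, "twist": 0}, {"hand": 220, "tx": 0, "ty": 8.2, "tz": 12.5, "twist": 0}]}}

```text
clock: 13.45
tool_pos: [558.0, 185.0, 152.7]
orientation: [0.69, 0.153, -0.69, 0.153]
ft_force: [1.4, 0.3, -0.3]
width: 23.9
```

Request:
{"op": "move_arm", "data": {"commands": [{"hand": 220, "tx": 0, "ty": 1.6, "tz": 2.5, "twist": 0}, {"hand": 220, "tx": 0, "ty": 3.2, "tz": 5, "twist": 0}, {"hand": 220, "tx": 0, "ty": 4.9, "tz": 7.5, "twist": 0}, {"hand": 220, "tx": 0, "ty": 6.5, "tz": 10, "twist": 0}, {"hand": 220, "tx": 0, "ty": 8.2, "tz": 12.5, "twist": 0}]}}

```text
clock: 13.95
tool_pos: [550.1, 172.3, 152.7]
orientation: [0.69, 0.153, -0.69, 0.153]
ft_force: [0.0, -0.6, -1.0]
width: 23.3
```

Request:
{"op": "move_arm", "data": {"commands": [{"hand": 220, "tx": 0, "ty": 1.6, "tz": 2.5, "twist": 0}, {"hand": 220, "tx": 0, "ty": 3.2, "tz": 5, "twist": 0}, {"hand": 220, "tx": 0, "ty": 4.9, "tz": 7.5, "twist": 0}, {"hand": 220, "tx": 0, "ty": 6.5, "tz": 10, "twist": 0}, {"hand": 220, "tx": 0, "ty": 8.2, "tz": 12.5, "twist": 0}]}}

```text
clock: 14.45
tool_pos: [542.3, 159.6, 152.6]
orientation: [-0.69, -0.153, 0.69, -0.153]
ft_force: [0.2, -0.3, -0.4]
width: 23.8
```

Request:
{"op": "move_arm", "data": {"commands": [{"hand": 220, "tx": 0, "ty": 1.6, "tz": 2.5, "twist": 0}, {"hand": 220, "tx": 0, "ty": 3.2, "tz": 5, "twist": 0}, {"hand": 220, "tx": 0, "ty": 4.9, "tz": 7.5, "twist": 0}, {"hand": 220, "tx": 0, "ty": 6.5, "tz": 10, "twist": 0}, {"hand": 220, "tx": 0, "ty": 8.2, "tz": 12.5, "twist": 0}]}}

```text
clock: 14.95
tool_pos: [534.4, 146.9, 152.7]
orientation: [-0.69, -0.153, 0.69, -0.153]
ft_force: [-0.4, 0.7, -0.9]
width: 23.8
```

Request:
{"op": "move_arm", "data": {"commands": [{"hand": 220, "tx": 0, "ty": 1.6, "tz": 2.5, "twist": 0}, {"hand": 220, "tx": 0, "ty": 3.2, "tz": 5, "twist": 0}, {"hand": 220, "tx": 0, "ty": 4.9, "tz": 7.5, "twist": 0}, {"hand": 220, "tx": 0, "ty": 6.5, "tz": 10, "twist": 0}, {"hand": 220, "tx": 0, "ty": 8.2, "tz": 12.5, "twist": 0}]}}

```text
clock: 15.45
tool_pos: [526.5, 134.2, 152.7]
orientation: [-0.69, -0.153, 0.69, -0.153]
ft_force: [0.1, 0.5, -1.5]
width: 23.6
```

Request:
{"op": "move_arm", "data": {"commands": [{"hand": 220, "tx": 0, "ty": 1.6, "tz": 2.5, "twist": 0}, {"hand": 220, "tx": 0, "ty": 3.2, "tz": 5, "twist": 0}, {"hand": 220, "tx": 0, "ty": 4.9, "tz": 7.5, "twist": 0}, {"hand": 220, "tx": 0, "ty": 6.5, "tz": 10, "twist": 0}, {"hand": 220, "tx": 0, "ty": 8.2, "tz": 12.5, "twist": 0}]}}

```text
clock: 15.95
tool_pos: [518.7, 121.5, 152.7]
orientation: [0.69, 0.153, -0.69, 0.153]
ft_force: [-0.1, 0.4, -0.9]
width: 23.8
```

Request:
{"op": "move_arm", "data": {"commands": [{"hand": 220, "tx": 0, "ty": 0, "tz": 0, "twist": 0}, {"hand": 220, "tx": 0, "ty": 0, "tz": 0, "twist": 0}, {"hand": 220, "tx": 0, "ty": 0, "tz": 0, "twist": 0}, {"hand": 220, "tx": 0, "ty": 0, "tz": 0, "twist": 0}, {"hand": 220, "tx": 0, "ty": 0, "tz": 0, "twist": 0}]}}

```text
clock: 16.45
tool_pos: [518.8, 121.8, 152.6]
orientation: [-0.69, -0.153, 0.69, -0.153]
ft_force: [-0.6, -0.5, -1.1]
width: 23.6
```

Run:
```python
from h import *
f=snap('side','s5');s=sensors.read_state();p=s['tool_pos'];print(p,s['clock'])
print(px(f,[p-[0,0,101.6]]))
cv2.imwrite('pics/s5c.png',cv2.resize(f['color'][200:360,160:320],None,fx=3.7,fy=3.7)[:,:,::-1])
```

```text
[518.80167075 121.75435374 152.62814637] 16.5
[[241.60266572 261.0325037 ]]
```

View pics/s5c.png

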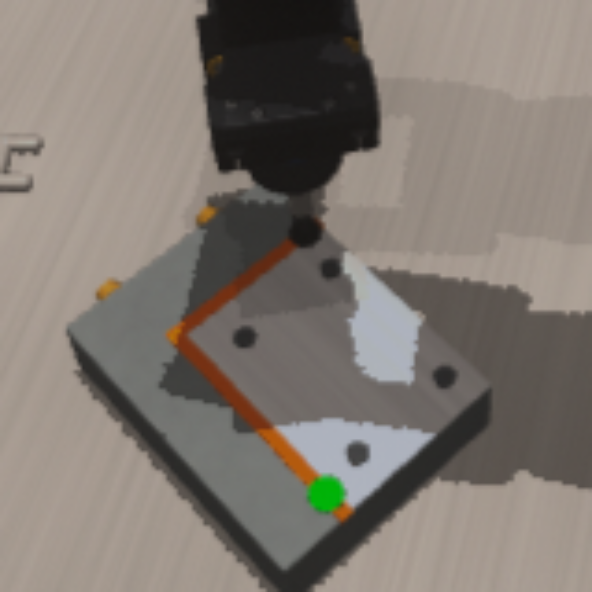

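Run:
```python
from h import *
f=pickle.load(open('pics/s5.pkl','rb'));p=np.array([518.8,121.75,152.63])
q=px(f,[p-[0,0,101.6],p-[0,0,66],p-[0,0,31.6],p-[0,0,25.6]]);print(q,(q-[160,200])*3.7)
g=cv2.cvtColor(f['color'],cv2.COLOR_RGB2GRAY)
print(g[244:268,230:254])
```

```text
[[241.60403061 261.03040314]
 [240.36574615 251.25504752]
 [239.08860588 241.17295353]
 [238.85713897 239.34569054]] [[301.93491325 225.81249162]
 [297.35326075 189.64367581]
 [292.62784175 152.33992807]
 [291.77141418 145.57905498]]
[[ 23  24  24  24  24  24  25  25  25  25  24  25  25  25  24  25  24  24
   24  25  25  49 116 153]
 [ 25  24  24  24  24  24  25  24  25  25  24  25  24  24  24  24  24  25
   25  24  27  72 149 154]
 [ 24  26  24  25  24  25  25  25  24  25  24  25  25  25  25  24  25  25
   24  24  45 108 154 154]
 [ 25  25  25  25  25  24  25  25  25  23  25  25  25  25  25  25  24  24
   24  45 103 135 145 153]
 [ 25  24  24  25  25  24  25  25  25  25  25  25  24  25  25  25  24  24
   34  82 135 142 152 152]
 [ 24  25  26  24  24  25  25  25  25  25  25  24  25  24  24  24  24  35
   79 132 139 143 154 152]
 [ 83  32  23  24  24  25  24  25  24  25  25  25  25  24  24  27  45  83
  133 139 140 140 144 151]
 [100  89  63  33  31  23  23  24  24  24  24  24  26  32  47  65  67  90
  139 139 139 142 150 150]
 [101 101  98  93  88  69  65  43  33  32  32  35  45  48 
[... 858 characters left out ...]
54  53  52  53  53  53  52  40  24  23  25  25  24  23  24  36  86
  139 137 137 139 138 137]
 [ 54  54  53  54  53  53  53  49  28  23  22  24  24  24  23  23  34  75
  114 136 138 138 137 137]
 [ 53  54  54  54  53  54  54  50  30  23  22  23  23  23  23  23  42  85
   93 115 139 138 138 138]
 [ 54  54  54  54  54  53  54  51  33  23  23  23  22  24  23  25  46  87
   88  93 115 138 137 137]
 [ 54  55  55  54  54  53  54  56  50  31  23  23  23  23  29  53  85  90
   88  88  93 112 129 139]
 [ 55  55  54  53  53  54  55  56  55  52  44  29  32  44  53  86  91  90
   89  89  88  91 103 131]
 [ 55  55  54  55  56  56  56  56  59  74  83  80  82  82  84  90  90  91
   91  89  88  87  89 103]]
```

The tip is at the black dot. In the image the stem is at column 241, as predicted. Now I'll lift and return to the hole.

Request:
{"op": "move_arm", "data": {"commands": [{"hand": 220, "tx": -15, "ty": 0, "tz": 0, "twist": 0}, {"hand": 220, "tx": -45, "ty": 0, "tz": 0, "twist": 0}, {"hand": 220, "tx": -80, "ty": 0, "tz": 0, "twist": 0}, {"hand": 220, "tx": -115, "ty": 0, "tz": 0, "twist": 0}, {"hand": 220, "tx": -145, "ty": 0, "tz": 0, "twist": 0}]}}

```text
clock: 17.0
tool_pos: [519.1, 121.8, 301.3]
orientation: [0.691, 0.153, -0.689, 0.153]
ft_force: [0.8, -0.4, -0.4]
width: 23.5
```

Request:
{"op": "move_arm", "data": {"commands": [{"hand": 220, "tx": -9, "ty": 14, "tz": 5, "twist": 0}, {"hand": 220, "tx": -9, "ty": 38, "tz": 13, "twist": 0}, {"hand": 220, "tx": -9, "ty": 70, "tz": 25, "twist": 0}, {"hand": 220, "tx": -9, "ty": 104, "tz": 37, "twist": 0}, {"hand": 220, "tx": -9, "ty": 137, "tz": 49, "twist": 0}]}}

```text
clock: 17.5
tool_pos: [531.6, -25.3, 305.8]
orientation: [-0.69, -0.153, 0.691, -0.153]
ft_force: [0.1, -0.7, -0.9]
width: 23.8
```

Request:
{"op": "move_arm", "data": {"commands": [{"hand": 220, "tx": 0, "ty": 36, "tz": 13, "twist": 0}, {"hand": 220, "tx": 0, "ty": 72, "tz": 26, "twist": 0}, {"hand": 220, "tx": 0, "ty": 107, "tz": 38, "twist": 0}, {"hand": 220, "tx": 0, "ty": 143, "tz": 51, "twist": 0}, {"hand": 220, "tx": 0, "ty": 179, "tz": 64, "twist": 0}]}}

```text
clock: 18.0
tool_pos: [548.8, -214.9, 305.7]
orientation: [-0.69, -0.153, 0.691, -0.152]
ft_force: [0.5, 0.2, -1.6]
width: 23.7
```

Request:
{"op": "move_arm", "data": {"commands": [{"hand": 220, "tx": 0, "ty": 33, "tz": 12, "twist": 0}, {"hand": 220, "tx": 0, "ty": 60, "tz": 21, "twist": 0}, {"hand": 220, "tx": 0, "ty": 76, "tz": 27, "twist": 0}, {"hand": 220, "tx": 0, "ty": 82.3, "tz": 28.7, "twist": 0}, {"hand": 220, "tx": 0, "ty": 82.3, "tz": 28.7, "twist": 0}]}}

```text
clock: 18.5
tool_pos: [558.1, -299.5, 306.1]
orientation: [-0.69, -0.153, 0.691, -0.152]
ft_force: [0.0, -0.5, -2.5]
width: 23.7
```

Request:
{"op": "move_arm", "data": {"commands": [{"hand": 220, "tx": 0, "ty": 0, "tz": 0, "twist": 0}, {"hand": 220, "tx": 0, "ty": 0, "tz": 0, "twist": 0}, {"hand": 220, "tx": 0, "ty": 0, "tz": 0, "twist": 0}, {"hand": 220, "tx": 0, "ty": 0, "tz": 0, "twist": 0}, {"hand": 220, "tx": 0, "ty": 0, "tz": 0, "twist": 0}]}}

```text
clock: 19.0
tool_pos: [558.6, -298.8, 306.8]
orientation: [0.69, 0.153, -0.69, 0.153]
ft_force: [-0.3, -0.7, -1.4]
width: 23.5
```

Request:
{"op": "move_arm", "data": {"commands": [{"hand": 220, "tx": 20, "ty": 0, "tz": 0, "twist": 0}, {"hand": 220, "tx": 45, "ty": 0, "tz": 0, "twist": 0}, {"hand": 220, "tx": 70, "ty": 0, "tz": 0, "twist": 0}, {"hand": 220, "tx": 90, "ty": 0, "tz": 0, "twist": 0}, {"hand": 220, "tx": 100, "ty": 0, "tz": 0, "twist": 0}]}}

```text
clock: 19.5
tool_pos: [557.5, -298.5, 204.0]
orientation: [-0.689, -0.154, 0.691, -0.152]
ft_force: [-0.1, -0.0, -1.5]
width: 23.9
```

Request:
{"op": "move_arm", "data": {"commands": [{"hand": 220, "tx": 10, "ty": 0, "tz": 0, "twist": 0}, {"hand": 220, "tx": 22, "ty": 0, "tz": 0, "twist": 0}, {"hand": 220, "tx": 35, "ty": 0, "tz": 0, "twist": 0}, {"hand": 220, "tx": 48, "ty": 0, "tz": 0, "twist": 0}, {"hand": 220, "tx": 60, "ty": 0, "tz": 0, "twist": 0}]}}

```text
clock: 20.0
tool_pos: [558.4, -299.2, 145.6]
orientation: [-0.69, -0.153, 0.69, -0.153]
ft_force: [0.0, 0.3, -1.1]
width: 23.8
```

Request:
{"op": "move_arm", "data": {"commands": [{"hand": 220, "tx": 10, "ty": 0, "tz": 0, "twist": 0}, {"hand": 220, "tx": 18, "ty": 0, "tz": 0, "twist": 0}, {"hand": 220, "tx": 25, "ty": 0, "tz": 0, "twist": 0}, {"hand": 220, "tx": 28, "ty": 0, "tz": 0, "twist": 0}, {"hand": 220, "tx": 28.5, "ty": 0, "tz": 0, "twist": 0}]}}

```text
clock: 20.5
tool_pos: [558.4, -299.2, 117.8]
orientation: [-0.69, -0.153, 0.69, -0.153]
ft_force: [0.5, -1.3, -0.7]
width: 23.8
```

Request:
{"op": "move_arm", "data": {"commands": [{"hand": 220, "tx": 0.5, "ty": 0, "tz": 0, "twist": 0}, {"hand": 220, "tx": 0.5, "ty": 0, "tz": 0, "twist": 0}, {"hand": 220, "tx": 0.5, "ty": 0, "tz": 0, "twist": 0}, {"hand": 220, "tx": 0.5, "ty": 0, "tz": 0, "twist": 0}]}}

```text
clock: 20.9
tool_pos: [558.6, -299.3, 118.1]
orientation: [0.691, 0.153, -0.69, 0.153]
ft_force: [0.1, -1.0, -1.1]
width: 23.6
```

Request:
{"op": "move_arm", "data": {"commands": [{"hand": 220, "tx": 1, "ty": 0, "tz": 0, "twist": 0}, {"hand": 220, "tx": 1, "ty": 0, "tz": 0, "twist": 0}, {"hand": 150, "tx": 1, "ty": 0, "tz": 0, "twist": 0}, {"hand": 100, "tx": 1, "ty": 0, "tz": 0, "twist": 0}, {"hand": 50, "tx": 1, "ty": 0, "tz": 0, "twist": 0}]}}

```text
clock: 21.4
tool_pos: [558.6, -299.3, 116.9]
orientation: [0.691, 0.153, -0.69, 0.153]
ft_force: [-0.3, -0.7, 0.3]
width: 42.2
```

Request:
{"op": "move_arm", "data": {"commands": [{"hand": 0, "tx": 0, "ty": 0, "tz": 0, "twist": 0}, {"hand": 0, "tx": 0, "ty": 0, "tz": 0, "twist": 0}, {"hand": 0, "tx": 0, "ty": 0, "tz": 0, "twist": 0}, {"hand": 0, "tx": 0, "ty": 0, "tz": 0, "twist": 0}, {"hand": 0, "tx": 0, "ty": 0, "tz": 0, "twist": 0}]}}

```text
clock: 21.9
tool_pos: [558.5, -299.2, 116.6]
orientation: [-0.69, -0.153, 0.69, -0.153]
ft_force: [0.6, -0.3, 0.5]
width: 82.6
```

Request:
{"op": "move_arm", "data": {"commands": [{"hand": 0, "tx": 0, "ty": 0, "tz": 0, "twist": 0}, {"hand": 0, "tx": 0, "ty": 0, "tz": 0, "twist": 0}, {"hand": 0, "tx": 0, "ty": 0, "tz": 0, "twist": 0}, {"hand": 0, "tx": 0, "ty": 0, "tz": 0, "twist": 0}]}}

```text
clock: 22.3
tool_pos: [558.5, -299.2, 116.7]
orientation: [0.69, 0.153, -0.69, 0.153]
ft_force: [-0.2, 0.6, 0.1]
width: 94.9
```

Retreat straight up, then away toward the base so the view is clear.

Request:
{"op": "move_arm", "data": {"commands": [{"hand": 0, "tx": -15, "ty": 0, "tz": 0, "twist": 0}, {"hand": 0, "tx": -40, "ty": 0, "tz": 0, "twist": 0}, {"hand": 0, "tx": -75, "ty": 0, "tz": 0, "twist": 0}, {"hand": 0, "tx": -110, "ty": 0, "tz": 0, "twist": 0}, {"hand": 0, "tx": -140, "ty": 0, "tz": 0, "twist": 0}]}}

```text
clock: 22.8
tool_pos: [558.9, -299.4, 260.3]
orientation: [0.691, 0.152, -0.69, 0.154]
ft_force: [0.8, -1.1, -0.2]
width: 94.9
```

Request:
{"op": "move_arm", "data": {"commands": [{"hand": 0, "tx": 0, "ty": 10, "tz": 25, "twist": 0}, {"hand": 0, "tx": 0, "ty": 22, "tz": 60, "twist": 0}, {"hand": 0, "tx": 0, "ty": 37, "tz": 100, "twist": 0}, {"hand": 0, "tx": 0, "ty": 52, "tz": 140, "twist": 0}, {"hand": 0, "tx": 0, "ty": 67, "tz": 180, "twist": 0}]}}

```text
clock: 23.3
tool_pos: [422.5, -437.0, 258.3]
orientation: [0.691, 0.152, -0.69, 0.154]
ft_force: [0.8, -0.2, 0.3]
width: 95.3
```

Request:
{"op": "move_arm", "data": {"commands": [{"hand": 0, "tx": 0, "ty": 10, "tz": 25, "twist": 0}, {"hand": 0, "tx": 0, "ty": 12, "tz": 35, "twist": 0}, {"hand": 0, "tx": 0, "ty": 12, "tz": 35, "twist": 0}, {"hand": 0, "tx": 0, "ty": 12, "tz": 35, "twist": 0}, {"hand": 0, "tx": 0, "ty": 12, "tz": 35, "twist": 0}]}}

```text
clock: 23.8
tool_pos: [398.0, -460.6, 256.9]
orientation: [0.69, 0.153, -0.69, 0.153]
ft_force: [-0.1, 0.5, -0.1]
width: 94.9
```

Run:
```python
from h import *
f=snap('top','t9');g=snap('side','s9');s=sensors.read_state();print(s['tool_pos'],s['clock'],s['qvel'].round(3),s['width'])
for n,f in(('top',f),('side',g)):
  hsv=cv2.cvtColor(f['color'],cv2.COLOR_RGB2HSV)
  for lo,hi in(((105,140,50),(125,255,255)),((0,180,80),(4,255,255))):
    k,_,st,c=cv2.connectedComponentsWithStats(cv2.inRange(hsv,lo,hi));print(n,[(c[i].round(1),st[i][4]) for i in range(1,k) if st[i][4]>20])
a,b=pickle.load(open('pics/t9.pkl','rb'))['color'][145:235,300:420],g['color'][60:185,215:315]
cv2.imwrite('pics/fin.png',np.hstack([cv2.resize(a,(400,300)),cv2.resize(b,(240,300))])[:,:,::-1])
```

```text
[ 397.8984001  -460.66701139  256.73038855] 23.9 [-0.005  0.002  0.001  0.     0.001 -0.002] 95.40372019447203
top [(array([396.3, 185.8]), np.int32(80))]
top [(array([349.8, 172.3]), np.int32(78))]
side [(array([273.6,  90.4]), np.int32(51))]
side [(array([363. ,  43.4]), np.int32(60)), (array([383.8,  44.5]), np.int32(39)), (array([249. , 113.7]), np.int32(46))]
```

View pics/fin.png

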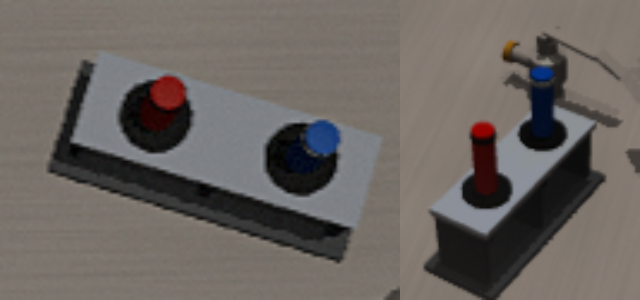

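The final picture shows both tools upright with collars seated, and both handle tops are within 0.2 px of where they started. Handing in.

```bash
python3 -c "
from h import *
r.job_done()"
```

```text
the job is handed in; nothing more can be done
```

I took the blue probe from its stand and ran its tip along the whole seam. I then hung it back in its own hole, released it, and handed the job in at about 24 s on the robot's clock. No verdict was reported.

- **Trace:** the tip went from the green dot round the corner to the black dot at about 3 cm/s, about 5 mm above the seam. Measured poses at both dots and the corner were within about 1 mm of the positions measured from the pictures. Force readings stayed at noise level, up to about 2.5 N, with no sign of contact with the block.
- **Final check:** both handle tops were within about 0.2 px of where they started. In the last picture both tools hang upright, with the gripper open and clear.
- **What failed or disagreed:**
  - The first three move calls were refused for missing keys; nothing moved.
  - The stand's top plate measured about 210 by 70 mm, not the 230 by 90 mm given for the stand, so I located the probe by its collar and handle instead.
  - The side view put the seam corner about 3 to 4 px off the estimate used. I kept the dot-based estimate, because the dots agreed between the two cameras to about 1.5 mm.
  - The tip was hidden behind the gripper at the green dot, so its position there comes from the arm pose. At the black dot the stem was visible where predicted.

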